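# Eject the heater board from an espresso machine's control tray

### The job

Free the heater board (the one with the finned heat sink) from the control tray: swing both of its ejector levers fully outward so that they jack it up out of its connector, then lift it out by its grip bar and set it down gently, standing upright and fully down, in either empty bay of the board rack. Leave its two levers swung out ready for the new board, and do not disturb the other boards or anything else on the bench.

Things in the scene. Friction and masses are not known exactly. Their poses are not given: they have to be found in the camera images.
- heater_grip (a point): Centre of the aluminium grip bar along the heater board's top edge: 12 mm thick (x), 100 mm long (y), 20 mm high (z). The board's bottom edge is 86 mm below. Finned heat sink (no other board has one): 68 mm long, stands 27 mm out of the +x face, 27 to 55 mm below this point. Axes: x across the board, y along it, z up.
- heater_foot (a point): Middle of the bottom edge of the heater board (same axes as heater_grip). Fully seated it is 17 mm above socket_a's origin; jacked up by both levers about 30 mm above it.
- socket_a: Black lever socket, fixed in the tray, holding the heater board; origin under its centre, 3 mm above the bench; x across the board, y along it. Card guides reach 68 mm above its origin (play 1.5 mm each side): lift the seated board 60 mm straight up to clear them. The tray is 235 by 250 mm, rim 22 mm high; the pump board's socket is parallel, 90 mm away to +x or -x.
- socket_a_left (a joint): Angle (rad) of the ejector lever at the +y end of socket_a: 0 = upright, hook over the board; grows as its top swings outward (to +y); stop at 0.65 = fully out. Stiff hinge (0.22 N m of friction, 3 N at the tab), stays where left. Its toe lifts its end of the board about 14 mm as it swings out.
- socket_a_right (a joint): The same for the lever at the -y end of socket_a; it swings outward to -y.
- socket_a_left_tab (a point): Centre of the +y lever's thumb tab: ivory plastic, 14 mm thick (socket x), 18 mm wide (y), 28 mm high (top 14 mm above this point); a stem 14 by 12 mm goes on below. Can be pinched across the 14 mm. Lever upright, the end of the grip bar is 32 mm inward of this point.
- socket_a_right_tab (a point): The same for the -y lever.
- socket_a_left_pivot (a point): Hinge of the +y lever, its axis along socket_a's x; 76 mm from the socket's middle, 16 mm above its origin. With the lever upright the tab centre is 80 mm above and 6 mm outward of the hinge.
- socket_a_right_pivot (a point): The same for the -y lever.
- pump_grip (a point): Centre of the grip bar of the pump board, the second board in the tray, same size as the heater board but with two round capacitors and a white relay and no heat sink. Not to be disturbed.
- socket_b_left (a joint): Lever at the +y end of the pump board's socket, 0 = upright. To be left alone.
- socket_b_right (a joint): Lever at the -y end of the pump board's socket, 0 = upright. To be left alone.
- rack: Black plastic board rack fixed to the bench, 150 (x) by 140 mm (y), base 8 mm thick; origin under its centre. Three bays 45 mm apart in x; in each a board stands upright along the rack's y in two grooved guides 98 mm apart, grooves 11 mm wide, flared to 20 mm at the top, reaching 56 mm above the bench. A board may stand either way round, within 30 mm of the bay's middle.
- rack_bay0 (a point): Middle of the floor of the first bay (rack x = -45 mm), 8 mm above the bench: empty. The heater board's bottom edge rests here. Axes as the rack.
- rack_bay1 (a point): The same for the middle bay (rack x = 0): empty.
- rack_bay2 (a point): The same for the third bay (rack x = +45 mm): taken by the keypad board.
- keypad_board: Small green board, 116 mm long, 70 mm tall, standing in the third bay; origin at the middle of its bottom edge. Not to be disturbed.
- portafilter: Steel portafilter with black handle, 220 mm long, lying on the bench; origin under the centre of its basket, handle towards its -x. Not to be disturbed.
- milk_jug: Steel jug, 90 mm across, 105 mm tall; origin under its centre. Not to be disturbed.
- tamper: Steel tamper, 58 mm across, 90 mm tall, standing; origin under its centre. Not to be disturbed.
- screwdriver: Screwdriver 210 mm long lying along its x axis. Not to be disturbed.
- gasket: Rubber ring 73 mm across lying flat. Not to be disturbed.
- multimeter: Grey multimeter 160 by 80 by 34 mm lying flat; origin under its centre. Not to be disturbed.
- heater_board: The heater board: upright green circuit board 120 mm long (y), 4 mm thick (x), 96 mm tall with its grip bar, about 0.28 kg; plate 112 mm long below the bar, notched at the ends for the lever hooks. Origin at the middle of its bottom edge, same point and axes as heater_foot.
Things that resemble listed ones, but are neither listed nor needed, are in the scene too. Leave any orange look-alike of the heater_board alone.

How it is judged (in metres and radians):
On the way, in this order (a step that is already met when the one before it is completed fails the run):
1. both levers of the heater board are swung fully out and have jacked it up, still in its socket (value of joint each of socket_a_left, socket_a_right above 0.5 rad and z of heater_foot in the frame of socket_a between 0.024 and 0.042 m and horizontal distance between heater_foot and socket_a below 0.012 m), for 0.2 s.
2. the board is lifted clear of its socket (z of heater_foot in the frame of socket_a above 0.075 m), for 0.1 s.
At the end, for the whole second after the job is handed in: Heater board at rest in an empty bay of the rack: bottom edge within 5 mm of the bay floor, middle within 30 mm of the bay's along it, within 0.2 rad of upright and 0.15 rad of the bay's direction; both levers of its socket still swung out beyond 0.45 rad (x of heater_foot in the frame of rack between -0.055 and 0.01 m and y of heater_foot in the frame of rack between -0.03 and 0.03 m and z of heater_foot in the frame of rack between 0.003 and 0.013 m and angle between heater_foot's own z axis and vertical below 0.2 rad and angle between the y axis of heater_foot and the y axis of rack, either way round below 0.15 rad and linear speed of heater_board below 0.02 m/s and value of joint each of socket_a_left, socket_a_right above 0.45 rad); the robot touches nothing.
It fails at once if the heater board is let go of in the air instead of being set down in the rack (contact force between the fingers and heater_board below 0.05 N and z of heater_foot in the frame of rack above 0.035 m and z of heater_foot in the frame of socket_a above 0.06 m).
It fails at once if the heater board is dragged out while a lever still hooks it (z of heater_foot in the frame of socket_a above 0.05 m and value of joint any of socket_a_left, socket_a_right below 0.4 rad).
It fails at once if the pump board or its levers are disturbed (distance of pump_grip from where it was at the start of the episode above 0.02 m or value of joint any of socket_b_left, socket_b_right above 0.25 rad).
It fails at once if the keypad board in the rack is disturbed (distance of keypad_board from where it was at the start of the episode above 0.025 m).
It fails at once if something else on the bench is pushed about (distance of any of portafilter, milk_jug, tamper, screwdriver, gasket, multimeter from where it was at the start of the episode above 0.04 m).
It also fails if it takes over 64 s, if anything falls off the work surface, if the arm or the gripper's body presses on something with over 40 N, if the wrist force passes 120 N, or if a joint passes its speed limit or range.

### The arm

A 6-joint arm with a two-finger parallel gripper is mounted at the origin on the work surface. World frame = base frame: x ahead of the robot, y to its left, z up, the work surface at z = 0. Lengths are in mm, angles in rad, forces in N, time in s.
With the tool pointing down it reaches from about 350 to 975 mm from the base axis. Payload 7.1 kg.
Tool frame: the origin (TCP) lies between the finger pads; the fingertips stand 17 mm ahead of it and the grasp point (between the pads) lies 2 mm behind it (tip_reach is the y of the fingertips in the tool frame, in mm); y points along the fingers, x is the direction in which the jaws open and shut, and the axes are right-handed (so a half turn about y gives the same grasp; the last joint's range is limited). The gripper opens to 88 mm and grips with 3 to 60 N. Pads are 20 mm wide; open, the fingers measure 115 mm over their backs; the gripper's body (75 mm by 178 mm) begins 61 mm behind the grasp point.
Start: joints at [1.273, 0.423, 1.63, -0, 1.089, -0.019], TCP at [171.97, 600.859, 213.575] pointing down, gripper open.
Joint ranges: [-3, 3], [-0.9, 2.11], [0.09, 2.58], [-1.31, 4.45], [0.11, 2.69], [-2.54, 2.54]. Speed limits (rad/s): [2.39, 2.39, 3.01, 3.14, 3.14, 3.14].

### API

Orientations are given as a rotation vector (axis times angle).
In Python, from workcell import get_obs, get_image, camera_model, close_job, silhouettes, tip_of, tip_reach gives the robot as it stands. The module is installed in compiled form; this text tells all that it offers.
- The arm moves only by the tool arm_command, never from a script. Its argument "targets" is a list of rows, each a list of 4 numbers: the shift along the tool's x, y, z in mm, then the turn about the tool's y in rad. A call has 1 to 20 rows; each row shifts and turns the commanded pose from where the row before left it, along the tool's axes as they then stand; what a row does not reach is not made up. A row lasts 1/12 s, in which the tool goes at most 41.7 mm and 7.16 degrees, less where a joint would pass 70% of its speed; a pose out of reach is approached as far as the arm can. A call is refused whole if a number of a shift passes 41.7 or a number of a turn 0.125, either way. A call with a gripper value outside its range is refused whole. "gripper" is the opening in per cent of the stroke, from 0 (shut) to 100 (fully open), set as the call begins (left out, the last holds). The fingers move at their own pace and stop on an object; the grip force is fixed at half the most. Time passes only in rows, so rows that do not move let the fingers close. It gives the time, the measured TCP pose, the force and the opening at its end, in the units of the state.
- get_obs(): the state, without advancing time (a new reading comes with each control period).
- get_image(name): name is "scene" or "top" or "wrist"; returns the picture (480x640x3 uint8, blue, green, red); there is no depth.
- camera_model(name): a dict with "mtx" (3x3 intrinsics, pixels), "position" and "orientation" of the camera in the world. Camera axes: x right, y up, looking along -z (the intrinsics and any distortion apply to the point x, -y, -z); pixel columns grow to the right and rows downward; lengths in mm; the calibration is good to about 2 mm. A picture is of the moment at which its call begins: read the wrist's pose just before it. camera_model takes no time and is no camera call; for the wrist camera it gives the pose at the moment of the call.
- close_job(): hands the job in, once; it reports no verdict.
Trained networks look in the newest picture that a camera, given by its name, has taken for a name from the list of things; names that differ only in an ending like _2 or _b are one class to them, and where a whole thing is asked for, a point or a joint stands for the part that bears it (a point fixed in the world has none). Each returns a list of dicts, best first, with "conf" (0 to 1); they miss things now and then, are a little off and sometimes report something else, mostly with a low value. They report only what shows in the picture. A call takes as long as a camera call. They do not tell look-alikes from the thing itself.
- silhouettes(camera, thing): "pixels" (480x640 bool, what is visible of it) and "at" ([column, row] in pixels, amid what is visible of it).
- tip_of(camera, thing): "at" ([column, row] in pixels: a listed point, or the origin of a listed thing).
The state is a dict: "t": time; "qpos": joint angles; "qvel": joint speeds; "joint_torque": joint torques, N m; "ee_pos": TCP position; "orientation": TCP orientation; "ft_force": force on the tool from outside, world axes, zero at the start; "moment": the same for the moment, N m; "width": finger opening in mm.
Only numpy, scipy, OpenCV 4.12 (cv2) and the standard library are available. Lean on these libraries where they do the work, as an engineer would, in place of code of your own. Each camera call takes 0.05 s, during which the arm holds its last target. There are 200 camera calls.

## Working session

There is one attempt and no reset: what is moved stays moved. The work goes in short steps, Python scripts to look and compute and a tool call to move; the robot and the scene stay as the last step left them, time stands still between calls to the robot, and variables do not carry over. Pictures are saved under pics/ and viewed, about 8 in all and at most 12, crops included, and the job is handed in when it is done.

Besides the shell and the picture viewer there is one more tool, called in YAML: its name, and indented under it one key for each argument. arm_command: Moves the arm, as the interface text tells. Its arguments: {"type":"object","properties":{"targets":{"type":"array","items":{"type":"array","items":{"type":"number"}}},"gripper":{"type":"number"}},"required":["targets"]}

```bash
mkdir -p pics
cat > h.py <<'E'
import numpy as np, cv2
from scipy.spatial.transform import Rotation as R
from workcell import *
def rot(o):
    o=np.array(o,float)
    return o if o.shape==(3,3) else (R.from_rotvec(o).as_matrix() if o.size==3 else R.from_quat(o).as_matrix())
def ray(c,uv):
    K=np.array(c["mtx"]); d=np.linalg.inv(K)@[uv[0],uv[1],1]
    return np.array(c["position"],float), rot(c["orientation"])@[d[0],-d[1],-d[2]]
def atz(c,uv,z):
    p,d=ray(c,uv); return p+d*(z-p[2])/d[2]
def tri(rs):
    A=np.zeros((3,3));b=np.zeros(3)
    for p,d in rs:
        d=d/np.linalg.norm(d);M=np.eye(3)-np.outer(d,d);A+=M;b+=M@p
    x=np.linalg.solve(A,b); return x,[np.linalg.norm((np.eye(3)-np.outer(d,d)/(d@d))@(x-p)) for p,d in rs]
def proj(c,P):
    q=rot(c["orientation"]).T@(np.array(P,float)-c["position"]); q=np.array(c["mtx"])@[q[0],-q[1],-q[2]]; return q[:2]/q[2]
E
python3 - <<'E'
from h import *
for n in ["scene","top"]:
    cv2.imwrite(f"pics/{n}1.png",get_image(n)); c=camera_model(n); print(n,c)
    for t in ["heater_grip","heater_foot","socket_a","socket_a_left_tab","socket_a_right_tab","pump_grip","rack","rack_bay0","rack_bay1","rack_bay2","keypad_board"]:
        print(t,[(np.round(d["at"]).tolist(),round(d["conf"],2)) for d in tip_of(n,t)])
o=get_obs();print(o["t"],o["ee_pos"],rot(o["orientation"]))
E
```

```text
scene {'mtx': array([[529.06569773,   0.        , 332.9939021 ],
       [  0.        , 529.06569773, 239.29816278],
       [  0.        ,   0.        ,   1.        ]]), 'position': array([1390.98596034,  102.55590982, 1318.69686431]), 'orientation': array([0.47424352, 0.52254372, 1.64316236])}
heater_grip [([402.0, 204.0], 0.73)]
heater_foot [([261.0, 264.0], 0.98), ([427.0, 214.0], 0.56)]
socket_a [([268.0, 267.0], 0.93), ([519.0, 284.0], 0.31)]
socket_a_left_tab [([232.0, 250.0], 0.63), ([292.0, 252.0], 0.61), ([322.0, 334.0], 0.28), ([392.0, 277.0], 0.27)]
socket_a_right_tab [([229.0, 250.0], 0.62), ([253.0, 180.0], 0.29)]
pump_grip [([259.0, 224.0], 0.61)]
rack [([399.0, 273.0], 0.83)]
rack_bay0 [([392.0, 269.0], 0.83), ([388.0, 281.0], 0.76), ([399.0, 259.0], 0.75)]
rack_bay1 [([392.0, 269.0], 0.83), ([388.0, 281.0], 0.76), ([399.0, 259.0], 0.75)]
rack_bay2 [([392.0, 269.0], 0.83), ([388.0, 281.0], 0.76), ([399.0, 259.0], 0.75)]
keypad_board [([388.0, 279.0], 0.91)]
top {'mtx': array([[571.51069156,   0.        , 311.01102823],
       [  0.        , 571.51069156, 235.05803368],

[... 344 characters left out ...]
_a_left_tab [([357.0, 212.0], 0.53)]
socket_a_right_tab [([426.0, 201.0], 0.53)]
pump_grip [([400.0, 241.0], 0.67)]
rack [([242.0, 230.0], 0.81), ([359.0, 221.0], 0.52), ([400.0, 244.0], 0.38), ([106.0, 233.0], 0.18)]
rack_bay0 [([237.0, 246.0], 0.86), ([243.0, 232.0], 0.7), ([242.0, 231.0], 0.49)]
rack_bay1 [([237.0, 246.0], 0.86), ([243.0, 232.0], 0.7), ([242.0, 231.0], 0.49)]
rack_bay2 [([237.0, 246.0], 0.86), ([243.0, 232.0], 0.7), ([242.0, 231.0], 0.49)]
keypad_board [([246.0, 215.0], 0.76)]
1.2 [171.97681401 600.85558598 213.58549036] [[ 2.75216410e-01  2.45990944e-05 -9.61382300e-01]
 [ 9.61382300e-01 -1.20416079e-06  2.75216410e-01]
 [ 5.61241559e-06 -1.00000000e+00 -2.39805388e-05]]
```

Run:
```python
import cv2
cv2.imwrite("pics/s_c.png",cv2.resize(cv2.imread("pics/scene1.png")[140:365,170:470],None,fx=2.66,fy=2.66,interpolation=cv2.INTER_CUBIC))
cv2.imwrite("pics/t_c.png",cv2.resize(cv2.imread("pics/top1.png")[110:350,150:470],None,fx=2.5,fy=2.5,interpolation=cv2.INTER_CUBIC))
```

```text
(no output)
```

View pics/s_c.png

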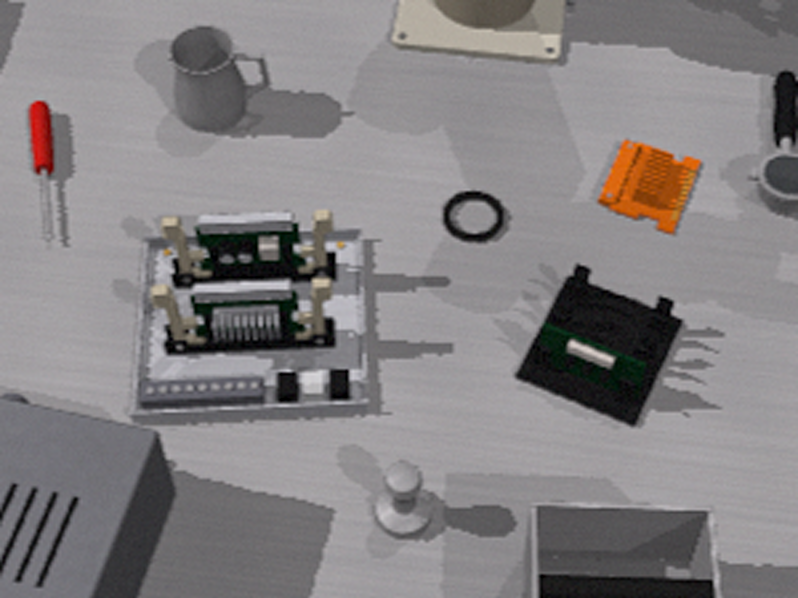

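View pics/t_c.png

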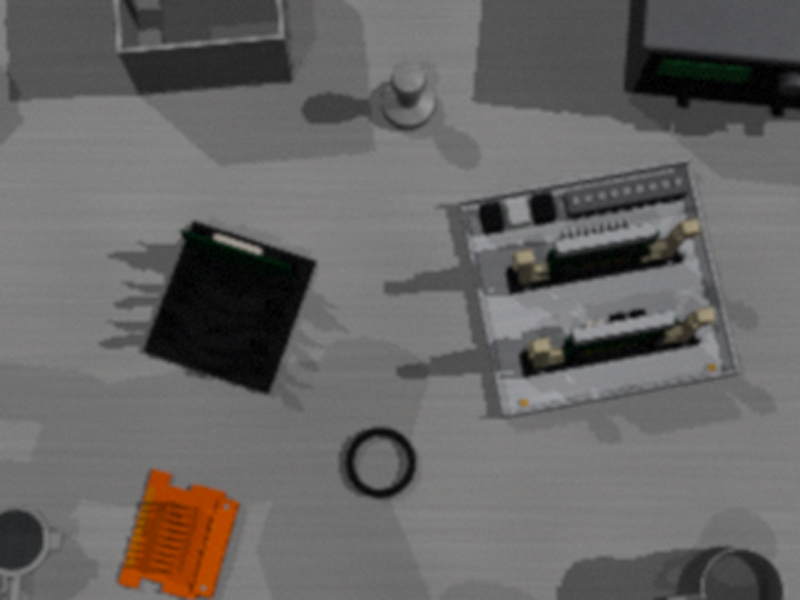

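The top picture shows the heater board (fins facing the far side) at about (388,205), with its tabs at (357,212) and (426,201). The pump board is nearer the robot at (400,241), and the rack is at about (242,232) with the keypad in its far bay. The orange look-alike is lying flat by itself.

Run:
```python
from h import *
T=camera_model("top");S=camera_model("scene")
tt=lambda x,y:(x/2.5+150,y/2.5+110); ss=lambda x,y:(x/2.66+170,y/2.66+140)
for n,a,b in [("tabL",(357,212),(229.5,250)),("tabR",(426,201),(292,252)),("tabL'",(357,212),(292,252)),("tabR'",(426,201),(231,250)),("heatgrip",(388,205),ss(240,292)),("pump",(400,241),ss(247,222)),("keypadgrip",tt(240,245),ss(590,354))]:
    x,e=tri([ray(T,a),ray(S,b)]); print(n,x.round(),np.round(e,1))
for p in [(195,222),(315,262),(268,392),(147,352)]: print("rackT",atz(T,tt(*p),30).round())
for p in [(517,375),(635,423),(682,320),(575,270)]: print("rackS",atz(S,ss(*p),4).round())
for p in [(555,240),(660,227)]: print("bar end top",atz(T,tt(*p),116).round())
for n,p,z in [("tamper",(408,95),40),("jug",(730,590),60),("gasket",(380,462),3)]:print(n,atz(T,tt(*p),z).round())
```

```text
tabL [ 588. -191.  113.] [85.1 85.1]
tabR [ 585. -187.  136.] [85.6 85.6]
tabL' [ 570. -109.   91.] [1.1 1.1]
tabR' [ 595. -278.  104.] [2.9 2.9]
heatgrip [ 585. -190.  106.] [4.1 4.1]
pump [ 493. -210.  106.] [3.5 3.5]
keypadgrip [586. 173.  66.] [3. 3.]
rackT [620. 223.  30.]
rackT [577.  96.  30.]
rackT [440. 142.  30.]
rackT [481. 267.  30.]
rackS [583. 103.   4.]
rackS [626. 233.   4.]
rackS [486. 280.   4.]
rackS [434. 155.   4.]
bar end top [ 579. -145.  116.]
bar end top [ 593. -249.  116.]
tamper [758.  -0.  40.]
jug [ 243. -315.   60.]
gasket [372.  27.   3.]
```

arm_command:
  targets:
    - [0, -12, 0, 0.1145]
    - [0, -12, 0, 0.1145]
    - [0, -12, 0, 0.1145]
    - [0, -12, 0, 0.1145]
    - [0, -12, 0, 0.1145]
    - [0, -12, 0, 0.1145]
    - [0, -12, 0, 0.1145]
    - [0, -12, 0, 0.1145]
    - [0, -12, 0, 0.1145]
    - [0, -12, 0, 0.1145]
    - [12.2, 0, -38, 0]
    - [12.2, 0, -38, 0]
    - [12.2, 0, -38, 0]
    - [12.2, 0, -38, 0]
    - [12.2, 0, -38, 0]
    - [12.2, 0, -38, 0]
    - [12.2, 0, -38, 0]
    - [12.2, 0, -38, 0]
    - [12.2, 0, -38, 0]
    - [12.2, 0, -38, 0]
  gripper: 100

```text
t: 2.87
ee_pos: [348.6, 241.1, 333.9]
orientation: [-1.567, -0.116, 0.115]
ft_force: [1.0, -0.3, -0.6]
width: 87.8
```

arm_command:
  targets:
    - [12.2, 0, -38, 0]
    - [12.2, 0, -38, 0]
    - [12.2, 0, -38, 0]
    - [12.2, 0, -38, 0]
    - [12.2, 0, -38, 0]
    - [12.2, 0, -38, 0]
    - [12.2, 0, -38, 0]
    - [12.2, 0, -38, 0]
    - [12.2, 0, -38, 0]
    - [12.2, 0, -38, 0]
    - [12.2, 0, -38, 0]
    - [12.2, 0, -38, 0]
    - [0, 0, 0, 0]

```text
t: 3.95
ee_pos: [562.1, -192.4, 333.1]
orientation: [-1.57, -0.113, 0.112]
ft_force: [-0.9, -0.8, -0.3]
width: 87.7
```

Run:
```python
from h import *
o=get_obs();print(o["t"],o["ee_pos"],R.from_matrix(rot(o["orientation"])).as_matrix()[:,0])
c=camera_model("wrist");np.savez("w1.npz",**{k:np.array(v) for k,v in c.items()})
cv2.imwrite("pics/w1.png",get_image("wrist"));print(c)
for t,z in [("heater_grip",106),("socket_a_left_tab",99),("socket_a_left_pivot",19),("socket_a_right_pivot",19),("pump_grip",106),("socket_a",3)]:
    print(t,[(np.round(d["at"]).tolist(),round(d["conf"],2),atz(c,d["at"],z).round(1).tolist()) for d in tip_of("wrist",t)])
```

```text
3.95 [ 562.11308621 -192.40785417  333.08089344] [9.89772030e-01 1.42655393e-01 8.76269808e-04]
{'mtx': array([[366.98094911,   0.        , 325.59793748],
       [  0.        , 366.98094911, 243.18869069],
       [  0.        ,   0.        ,   1.        ]]), 'position': array([ 549.98111715, -115.31229996,  503.26260695]), 'orientation': array([-0.28706303, -0.02249014,  0.14061701])}
heater_grip []
socket_a_left_tab [([340.0, 132.0], 0.67, [565.8, -110.7, 99.0]), ([343.0, 281.0], 0.66, [594.3, -277.2, 99.0])]
socket_a_left_pivot [([336.0, 141.0], 0.67, [565.1, -120.7, 19.0])]
socket_a_right_pivot [([341.0, 254.0], 0.55, [594.9, -269.2, 19.0])]
pump_grip [([260.0, 213.0], 0.59, [491.2, -207.4, 106.0]), ([340.0, 198.0], 0.47, [575.4, -178.9, 106.0])]
socket_a [([338.0, 198.0], 0.78, [579.6, -194.9, 3.0])]
```

View pics/w1.png

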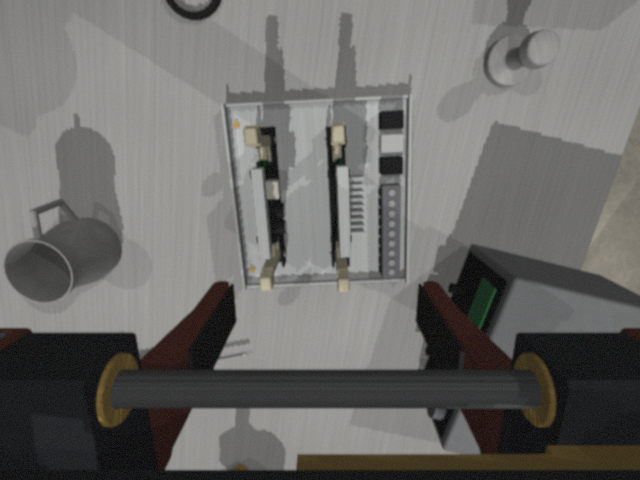

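The wrist picture shows the heater bar from (343,166) to (344,260), its tabs at (339,134) and (343,281), the fins to its right and the pump board to the left at x≈258.

Run:
```python
from h import *
c=dict(np.load("w1.npz"))
for n,p,z in [("bar",(343,166),116),("bar",(344,260),116),("pbar",(257,168),116),("pbar",(264,259),116),("tray",(226,104),22),("tray",(408,97),22),("tray",(405,281),22),("tray",(245,286),22),("tabL",(338,130),113),("tabR",(343,284),113)]: print(n,atz(c,p,z).round(1))
im=cv2.imread("pics/w1.png")[100:310,210:420]
cv2.imwrite("pics/w1c.png",cv2.resize(im,(800,800),interpolation=cv2.INTER_CUBIC)[:600] if 0 else cv2.resize(im,(600,600),interpolation=cv2.INTER_CUBIC))
```

```text
bar [ 573.  -143.5  116. ]
bar [ 590.1 -245.1  116. ]
pbar [ 485.  -158.1  116. ]
pbar [ 501.6 -256.5  116. ]
tray [424.7 -96.8  22. ]
tray [644.6 -57.2  22. ]
tray [ 689.9 -295.5   22. ]
tray [ 467.1 -334.8   22. ]
tabL [ 562.6 -109.   113. ]
tabR [ 593.8 -275.   113. ]
```

View pics/w1c.png

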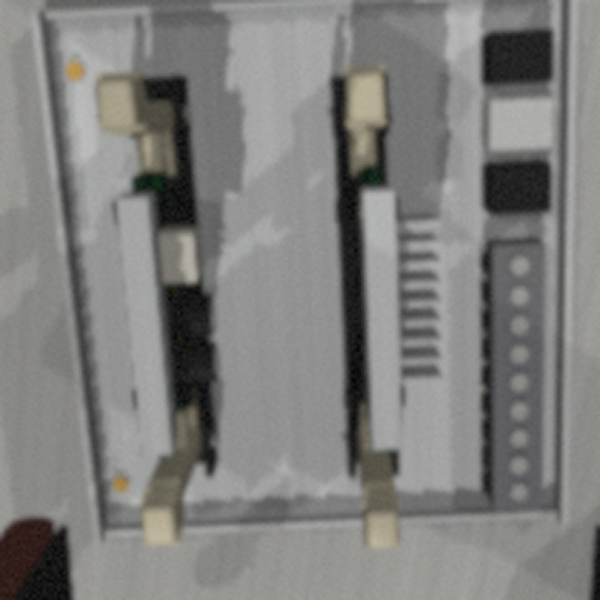

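arm_command:
  targets:
    - [0, 0, 0, -0.03]
    - [2.3, 22, 9.8, 0]
    - [2.3, 22, 9.8, 0]
    - [2.3, 22, 9.8, 0]
    - [2.3, 22, 9.8, 0]
    - [2.3, 22, 9.8, 0]
    - [2.3, 22, 9.8, 0]
    - [2.3, 22, 9.8, 0]
    - [2.3, 22, 9.8, 0]
    - [0, 0, 0, 0]
    - [0, 0, 0, 0]
  gripper: 60

```text
t: 5.22
ee_pos: [563.5, -105.3, 157.3]
orientation: [-1.566, -0.139, 0.142]
ft_force: [0.6, 0.4, -0.3]
width: 52.2
```

Run:
```python
from h import *
o=get_obs();print(o["t"],o["ee_pos"],rot(o["orientation"])[:,0],o["width"])
c=camera_model("wrist");np.savez("w2.npz",**{k:np.array(v) for k,v in c.items()})
im=get_image("wrist")
for t,z in [("heater_grip",106),("socket_a_left_tab",99),("socket_a_left_pivot",19)]:
    print(t,[(np.round(d["at"]).tolist(),round(d["conf"],2),atz(c,d["at"],z).round(1).tolist()) for d in tip_of("wrist",t)])
for d in silhouettes("wrist","socket_a_left_tab"):
    ys,xs=np.where(d["pixels"]); print(d["conf"],xs.min(),xs.max(),ys.min(),ys.max())
print("grasp proj",proj(c,np.array(o["ee_pos"])),"tip",proj(c,np.array(o["ee_pos"])-[0,0,17]), "nominal tab top", proj(c,[566.5,-112,113]))
cv2.imwrite("pics/w2.png",im)
```

```text
5.2167 [ 563.52989916 -105.33999257  157.34095143] [ 0.98399274  0.17819867 -0.00187536] 52.198541264273835
heater_grip [([327.0, 382.0], 0.71, [579.6, -193.7, 106.0])]
socket_a_left_tab [([323.0, 270.0], 0.66, [562.7, -113.3, 99.0])]
socket_a_left_pivot [([323.0, 245.0], 0.62, [563.1, -120.4, 19.0]), ([327.0, 320.0], 0.46, [579.9, -191.3, 19.0])]
0.62 313 334 240 287
grasp proj [327.0553234  295.80633427] tip [326.95594617 282.85573888] nominal tab top [329.60132721 276.56824367]
```

View pics/w2.png

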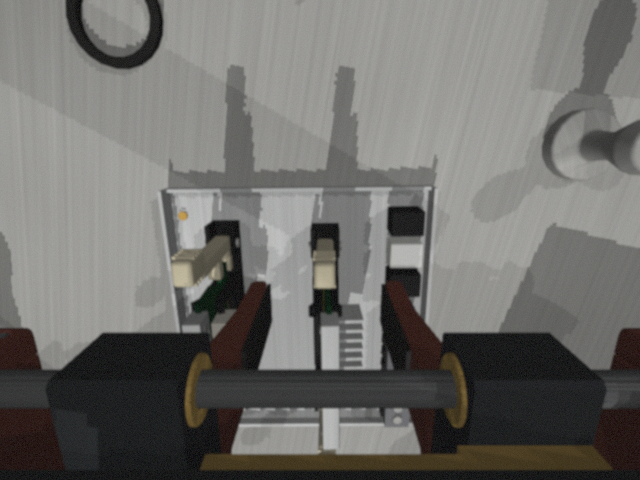

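The left tab is at (323,275), 3 px left of and slightly nearer than the gripper axis. I'll correct for that, descend and pinch.

arm_command:
  targets:
    - [-1.7, 0, -6.5, 0]
    - [0, 20, 0, 0]
    - [0, 20, 0, 0]
    - [0, 18, 0, 0]
    - [0, 0, 0, 0]

```text
t: 5.88
ee_pos: [561.7, -113.5, 97.1]
orientation: [-1.565, -0.135, 0.142]
ft_force: [-0.0, 0.1, -1.3]
width: 52.6
```

arm_command:
  targets:
    - [0, 0, 0, 0]
    - [0, 0, 0, 0]
    - [0, 0, 0, 0]
    - [0, 0, 0, 0]
    - [0, 0, 0, 0]
    - [0, 0, 0, 0]
  gripper: 0

```text
t: 6.38
ee_pos: [564.0, -113.2, 100.2]
orientation: [-1.567, -0.14, 0.138]
ft_force: [-0.1, -0.5, 0.4]
width: 16.4
```

arm_command:
  targets:
    - [0, 0, 0, 0]
    - [0, 0, 0, 0]
    - [0, 0.6, 4.4, 0]
    - [0, 0.6, 4.4, 0]
    - [0, 1.0, 4.3, 0]
    - [0, 1.0, 4.3, 0]
    - [0, 1.5, 4.1, 0]
    - [0, 1.5, 4.1, 0]
    - [0, 2.0, 4.0, 0]
    - [0, 2.0, 4.0, 0]
    - [0, 2.4, 3.7, 0]
    - [0, 2.4, 3.7, 0]
    - [0, 2.8, 3.4, 0]
    - [0, 2.8, 3.4, 0]
    - [0, 0, 0, 0]
    - [0, 0, 0, 0]
    - [0, 0, 0, 0]
  gripper: 0

```text
t: 7.8
ee_pos: [554.7, -65.1, 79.5]
orientation: [-1.565, -0.138, 0.14]
ft_force: [-4.0, 6.4, 9.6]
width: 13.6
```

Run:
```python
from h import *
o=get_obs();print(o["t"],o["ee_pos"],rot(o["orientation"])[:,0],o["width"],o["ft_force"])
c=camera_model("wrist")
im=get_image("wrist")
cv2.imwrite("pics/w3.png",im)
```

```text
7.8 [554.70114471 -65.09423496  79.47408594] [ 9.84375477e-01  1.76079779e-01 -9.11604551e-04] 13.584034598263292 [-4.02701581  6.42786924  9.5816442 ]
```

View pics/w3.png

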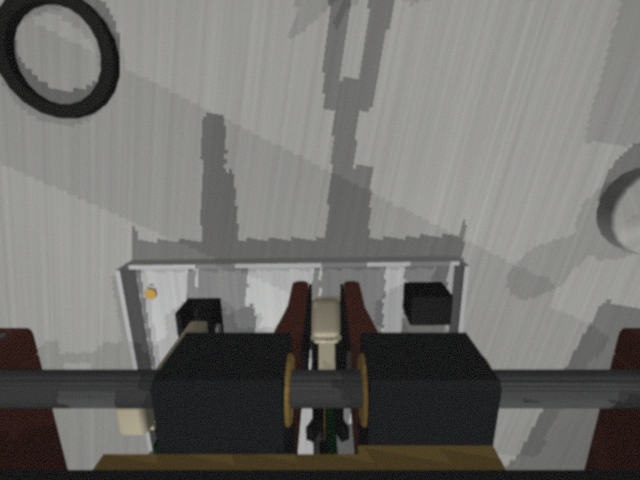

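The left lever is swung out with its tab between the fingers at (327,318); the measured travel of 49 mm out and 21 mm down fits about 0.65 rad. Now I'll release it and go to the right tab.

arm_command:
  targets:
    - [0, 0, 0, 0]
    - [0, 0, 0, 0]
    - [0, 0, 0, 0]
    - [0, 0, 0, 0]
    - [0, -10, 0, 0]
    - [0, -20, 0, 0]
    - [0, -30, 0, 0]
    - [0, -30, 0, 0]
    - [0.3, 0, -30, 0]
    - [0.3, 0, -30, 0]
    - [0.3, 0, -30, 0]
    - [0.3, 0, -30, 0]
    - [0.3, 0, -30, 0]
    - [0.3, 0, -30, 0]
    - [0.3, 0, -34, 0]
    - [0, 0, 0, 0]
    - [0, 0, 0, 0]
    - [0, 0, 0, 0]
  gripper: 60

```text
t: 9.35
ee_pos: [594.6, -276.0, 169.1]
orientation: [-1.566, -0.138, 0.139]
ft_force: [0.3, 0.7, -0.0]
width: 53.1
```

Run:
```python
from h import *
o=get_obs();print(o["t"],o["ee_pos"],rot(o["orientation"])[:,0],o["width"])
c=camera_model("wrist");np.savez("w4.npz",**{k:np.array(v) for k,v in c.items()})
im=get_image("wrist")
for t,z in [("heater_grip",112),("socket_a_right_tab",99)]:
    print(t,[(np.round(d["at"]).tolist(),round(d["conf"],2),atz(c,d["at"],z).round(1).tolist()) for d in tip_of("wrist",t)])
for d in silhouettes("wrist","socket_a_right_tab"):
    ys,xs=np.where(d["pixels"]); print(d["conf"],xs.min(),xs.max(),ys.min(),ys.max())
print("tip",proj(c,np.array(o["ee_pos"])-[0,0,17]), "nominal tab top", proj(c,[594.5,-275.5,113]))
cv2.imwrite("pics/w4.png",im)
```

```text
9.35 [ 594.59605648 -275.95693085  169.06615303] [ 9.84491607e-01  1.75431180e-01 -4.20457804e-04] 53.096256690362225
heater_grip [([328.0, 134.0], 0.96, [581.7, -198.3, 112.0]), ([327.0, 255.0], 0.47, [594.3, -273.3, 112.0])]
socket_a_right_tab [([324.0, 256.0], 0.92, [593.3, -278.5, 99.0])]
0.65 315 336 190 273
tip [326.94741021 282.81354902] nominal tab top [326.66259706 259.07750879]
```

View pics/w4.png

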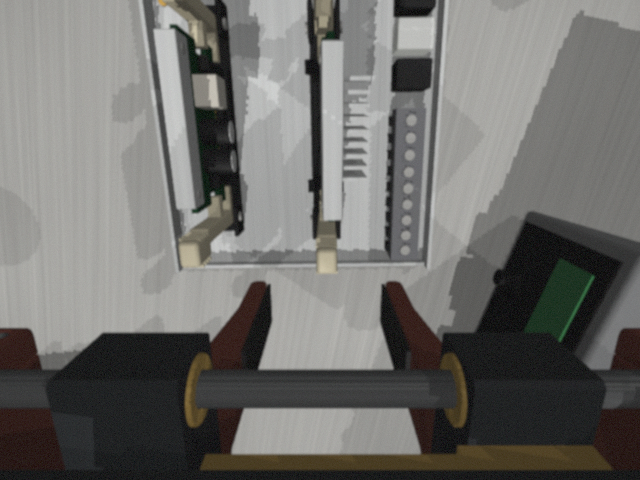

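Run:
```python
from h import *
c=dict(np.load("w4.npz"));T=camera_model("top")
for z in (0,60,150): print(z,atz(c,(530,215),z).round(),atz(c,(497,275),z).round(),atz(c,(475,335),z).round(),atz(T,(150+628/2.5,110+92/2.5),z).round(),atz(T,(150+645/2.5,110+52/2.5),z).round())
```

```text
0 [ 783. -237.    0.] [ 771. -300.    0.] [ 768. -369.   -0.] [ 777. -241.    0.] [ 824. -261.    0.]
60 [ 747. -230.   60.] [ 737. -283.   60.] [ 735. -339.   60.] [ 755. -231.   60.] [ 799. -250.   60.]
150 [ 693. -220.  150.] [ 686. -256.  150.] [ 685. -294.  150.] [ 720. -216.  150.] [ 762. -234.  150.]
```

arm_command:
  targets:
    - [0, 23, 0, 0]
    - [0, 23, 0, 0]
    - [0, 22, 0, 0]
    - [0, 0, 0, 0]

```text
t: 9.88
ee_pos: [592.3, -274.0, 96.9]
orientation: [-1.563, -0.135, 0.145]
ft_force: [-1.2, -0.2, -0.3]
width: 52.8
```

arm_command:
  targets:
    - [0, 0, 0, 0]
    - [0, 0, 0, 0]
    - [0, 0, 0, 0]
    - [0, 0, 0, 0]
    - [0, 0, 0, 0]
    - [0, 0, 0, 0]
    - [0, 0, 0, 0]
    - [0, 0, 0, 0]
  gripper: 0

```text
t: 10.55
ee_pos: [595.2, -276.5, 101.7]
orientation: [-1.567, -0.139, 0.139]
ft_force: [-1.4, 0.3, 6.1]
width: 12.9
```

arm_command:
  targets:
    - [0, 0.6, -4.4, 0]
    - [0, 0.6, -4.4, 0]
    - [0, 1.0, -4.3, 0]
    - [0, 1.0, -4.3, 0]
    - [0, 1.5, -4.1, 0]
    - [0, 1.5, -4.1, 0]
    - [0, 2.0, -4.0, 0]
    - [0, 2.0, -4.0, 0]
    - [0, 2.4, -3.7, 0]
    - [0, 2.4, -3.7, 0]
    - [0, 2.8, -3.4, 0]
    - [0, 2.8, -3.4, 0]
    - [0, 0, 0, 0]
    - [0, 0, 0, 0]
    - [0, 0, 0, 0]

```text
t: 11.8
ee_pos: [604.6, -325.4, 81.9]
orientation: [-1.57, -0.141, 0.137]
ft_force: [-1.5, -5.3, 5.7]
width: 13.6
```

arm_command:
  targets:
    - [0, 0, 0, 0]
    - [0, 0, 0, 0]
    - [0, 0, 0, 0]
    - [0, 0, 0, 0]
    - [0, -10, 0, 0]
    - [0, -20, 0, 0]
    - [0, -30, 0, 0]
    - [0, -40, 0, 0]
    - [0, -40, 0, 0]
    - [0, 0, 0, 0]
    - [0, 0, 0, 0]
    - [0, 0, 0, 0]
  gripper: 60

```text
t: 12.8
ee_pos: [603.1, -323.1, 220.5]
orientation: [-1.566, -0.139, 0.139]
ft_force: [-0.1, 0.2, -0.7]
width: 53.0
```

Run:
```python
from h import *
o=get_obs();print(o["t"],o["ee_pos"],rot(o["orientation"])[:,0],o["width"])
c=camera_model("wrist");np.savez("w5.npz",**{k:np.array(v) for k,v in c.items()})
im=get_image("wrist")
for t,z in [("heater_grip",119),("socket_a_right_tab",79)]:
    print(t,[(np.round(d["at"]).tolist(),round(d["conf"],2),atz(c,d["at"],z).round(1).tolist()) for d in tip_of("wrist",t)])
for s,cc in (("expected right tab out",[603,-322,79]),("upright",[594.5,-275.5,99]),("bar c",[580.5,-194,119])): print(s,proj(c,cc))
S=camera_model("scene");T=camera_model("top")
get_image("scene");a=tip_of("scene","heater_grip");a2=tip_of("scene","heater_foot");get_image("top");b=tip_of("top","heater_grip")
print([(d["at"],d["conf"]) for d in a],[(d["at"],d["conf"]) for d in a2],[(d["at"],d["conf"]) for d in b])
for z in (106,119): print("exp",z,proj(S,[580.5,-194,z]),proj(T,[580.5,-194,z]))
cv2.imwrite("pics/w5.png",im)
```

```text
12.8 [ 603.11986743 -323.05166719  220.47490388] [ 9.84359294e-01  1.76172576e-01 -6.68497053e-05] 52.958451298366306
heater_grip [([329.0, 53.0], 0.65, [581.9, -193.8, 119.0])]
socket_a_right_tab [([328.0, 222.0], 0.78, [603.5, -317.4, 79.0])]
expected right tab out [326.32709298 226.81653457]
upright [326.14000731 174.40037199]
bar c [326.9729517   52.46649275]
[([401.7, 203.1], 0.77), ([260.5, 248.8], 0.59)] [([428.6, 217.2], 0.81), ([259.0, 263.4], 0.58)] [([235.1, 323.5], 0.96), ([389.0, 202.7], 0.75)]
exp 106 [260.62590419 248.57779092] [391.26629214 206.54033786]
exp 119 [260.15628809 245.89441993] [391.99337936 205.17775592]
```

View pics/w5.png

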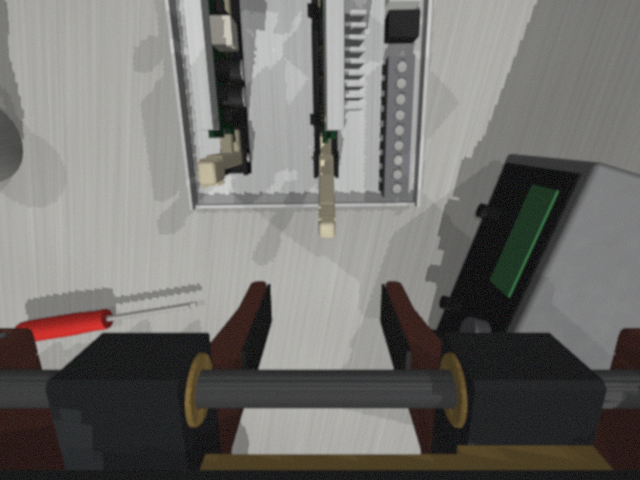

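The right lever is out, with its tab at (327,228) as expected. Now I'll move over the grip bar.

arm_command:
  targets:
    - [0.3, 0, 26, 0]
    - [0.3, 0, 26, 0]
    - [0.3, 0, 26, 0]
    - [0.3, 20, 26, 0]
    - [0.2, 35, 27, 0]
    - [0, 0, 0, 0]
    - [0, 0, 0, 0]

```text
t: 13.78
ee_pos: [580.7, -194.3, 165.8]
orientation: [-1.565, -0.138, 0.143]
ft_force: [0.3, 0.3, 1.1]
width: 52.6
```

Run:
```python
from h import *
o=get_obs();print(o["t"],o["ee_pos"],rot(o["orientation"])[:,0],o["width"])
c=camera_model("wrist")
im=get_image("wrist")
for t in ["heater_grip","socket_a_left_tab"]:
    print(t,[(np.round(d["at"]).tolist(),round(d["conf"],2),atz(c,d["at"],119).round(1).tolist()) for d in tip_of("wrist",t)])
print("tip",proj(c,np.array(o["ee_pos"])-[0,0,17]))
for z in (106,119): print([proj(c,[581.5-.176*s,-194+.984*s,z+10]).round() for s in (-50,0,50)])
cv2.imwrite("pics/w6.png",im)
```

```text
13.7833 [ 580.72905454 -194.25965894  165.75363736] [ 0.98400745  0.17809177 -0.00355918] 52.641358177756715
heater_grip [([329.0, 264.0], 0.75, [581.9, -193.8, 119.0])]
socket_a_left_tab [([323.0, 63.0], 0.78, [558.2, -81.3, 119.0])]
tip [327.04314804 282.90027396]
[array([328., 333.]), array([328., 263.]), array([328., 184.])]
[array([328., 344.]), array([328., 270.]), array([329., 187.])]
```

View pics/w6.png

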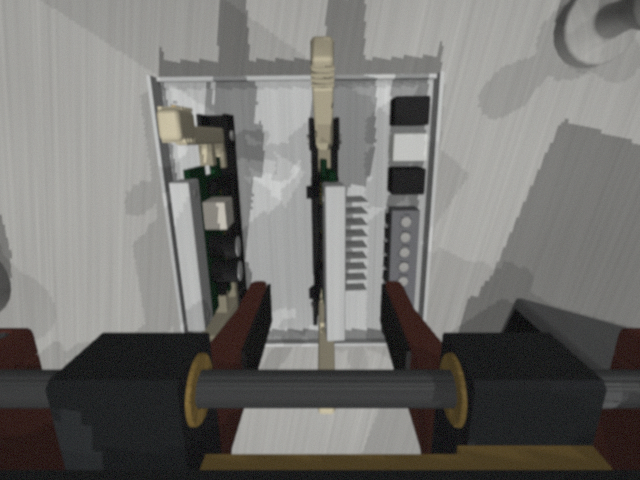

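The bar spans rows 183–341 at column 334. Its 158 px length matches the jacked height of about 119 mm. It is about 4 mm to +x of the gripper axis, so I'll correct, descend and grip.

arm_command:
  targets:
    - [4, 0, 0, 0]
    - [0, 15, 0, 0]
    - [0, 16, 0, 0]
    - [0, 15, 0, 0]
    - [0, 0, 0, 0]
    - [0, 0, 0, 0]

```text
t: 14.43
ee_pos: [586.2, -195.7, 121.5]
orientation: [-1.566, -0.138, 0.138]
ft_force: [0.0, 0.0, 0.3]
width: 52.6
```

arm_command:
  targets:
    - [0, 0, 0, 0]
    - [0, 0, 0, 0]
    - [0, 0, 0, 0]
    - [0, 0, 0, 0]
    - [0, 0, 0, 0]
    - [0, 0, 0, 0]
    - [0, 0, 0, 0]
    - [0, 0, 0, 0]
    - [0, 0, 0, 0]
  gripper: 0

```text
t: 15.18
ee_pos: [585.9, -195.0, 121.4]
orientation: [-1.566, -0.139, 0.139]
ft_force: [0.1, 0.8, -0.6]
width: 0.8
```

Width 0.8 means nothing is gripped, so I'll look before moving.

Run:
```python
from h import *
im=get_image("wrist"); s=get_image("scene")
a=cv2.resize(im[:,180:480],(375,600)); b=cv2.resize(s[200:310,200:330],(425,360),interpolation=cv2.INTER_CUBIC)
o=np.zeros((600,800,3),np.uint8);o[:,:375]=a;o[:360,375:]=b
cv2.imwrite("pics/w7.png",o)
print(get_obs()["ee_pos"])
```

```text
[ 585.92209939 -194.99317736  121.34076112]
```

View pics/w7.png

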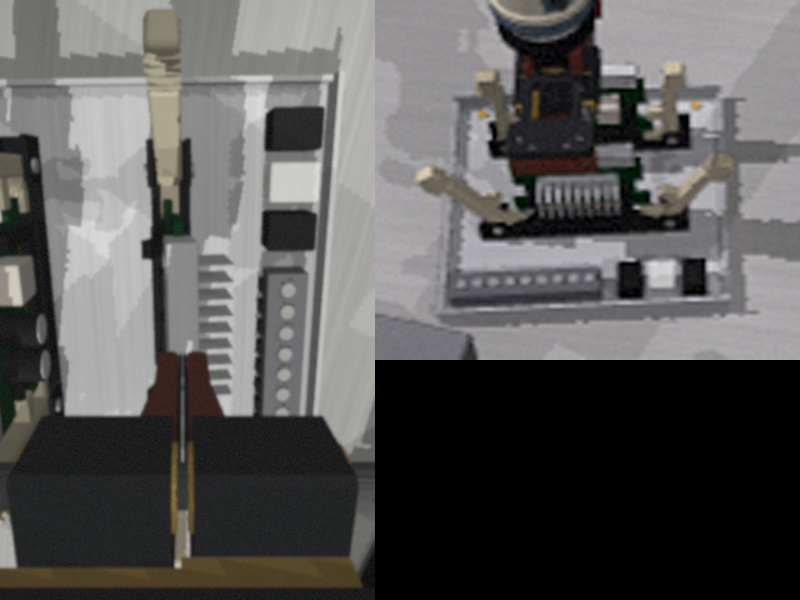

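Run:
```python
from h import *
print("tip_reach",tip_reach() if callable(tip_reach) else tip_reach)
c=camera_model("wrist");print(c["position"])
for z in (94,104,116,122,129): print(z,atz(c,(312,190),z).round(1),atz(c,(338.4,190),z).round(1))
S=camera_model("scene")
```

```text
tip_reach 17.0
[ 571.43189104 -118.67436475  291.70750229]
94 [ 569.4 -147.6   94. ] [ 583.4 -145.2   94. ]
104 [ 569.5 -146.2  104. ] [ 582.8 -143.8  104. ]
116 [ 569.6 -144.4  116. ] [ 582.  -142.2  116. ]
122 [ 569.7 -143.5  122. ] [ 581.7 -141.4  122. ]
129 [ 569.7 -142.5  129. ] [ 581.3 -140.5  129. ]
```

The fingers closed in line with the bar but evidently above it, so the bar sits lower than I assumed. At 10 mm lower the fingertips still clear the heat sink either way, so I'll open, descend 10 mm and close again.

arm_command:
  targets:
    - [0, 0, 0, 0]
    - [0, 0, 0, 0]
    - [0, 0, 0, 0]
    - [0, 0, 0, 0]
    - [0, 0, 0, 0]
    - [0, 5, 0, 0]
    - [0, 5, 0, 0]
    - [0, 0, 0, 0]
    - [0, 0, 0, 0]
  gripper: 60

```text
t: 16.03
ee_pos: [585.5, -194.9, 110.7]
orientation: [-1.566, -0.138, 0.14]
ft_force: [-0.2, -0.2, -0.3]
width: 52.3
```

arm_command:
  targets:
    - [0, 0, 0, 0]
    - [0, 0, 0, 0]
    - [0, 0, 0, 0]
    - [0, 0, 0, 0]
    - [0, 0, 0, 0]
    - [0, 0, 0, 0]
    - [0, 0, 0, 0]
    - [0, 0, 0, 0]
    - [0, 0, 0, 0]
  gripper: 0

```text
t: 16.78
ee_pos: [585.9, -195.1, 111.5]
orientation: [-1.566, -0.139, 0.139]
ft_force: [-0.4, -0.5, 0.9]
width: 11.8
```

Gripped at 11.8 mm, the bar's thickness. Next is a small slow test lift, which also holds the jacked-height window.

arm_command:
  targets:
    - [0, -2, 0, 0]
    - [0, -2, 0, 0]
    - [0, -2, 0, 0]
    - [0, -2, 0, 0]
    - [0, 0, 0, 0]
    - [0, 0, 0, 0]
    - [0, 0, 0, 0]
    - [0, 0, 0, 0]

```text
t: 17.45
ee_pos: [585.9, -195.0, 119.3]
orientation: [-1.566, -0.139, 0.139]
ft_force: [-0.6, -0.4, -2.9]
width: 11.7
```

Run:
```python
from h import *
o=get_obs();print(o["t"],o["ee_pos"],o["width"],o["ft_force"],o["moment"])
c=camera_model("wrist");im=get_image("wrist");s=get_image("scene")
print([(np.round(d["at"]).tolist(),d["conf"]) for d in tip_of("wrist","heater_grip")])
S=camera_model("scene")
b=cv2.resize(s[200:310,205:335],(780,660),interpolation=cv2.INTER_CUBIC)[:400]
a=cv2.resize(im[100:300,200:450],(250,200))
o=np.zeros((600,780,3),np.uint8);o[:400]=b;o[400:,:250]=a
cv2.imwrite("pics/w8.png",o)
```

```text
17.45 [ 585.89267114 -194.96412018  119.30763764] 11.695535475130962 [-0.63480285 -0.37605912 -2.8636036 ] [-0.09355396  0.01798014 -0.02741786]
[([324.0, 294.0], 0.78)]
```

View pics/w8.png

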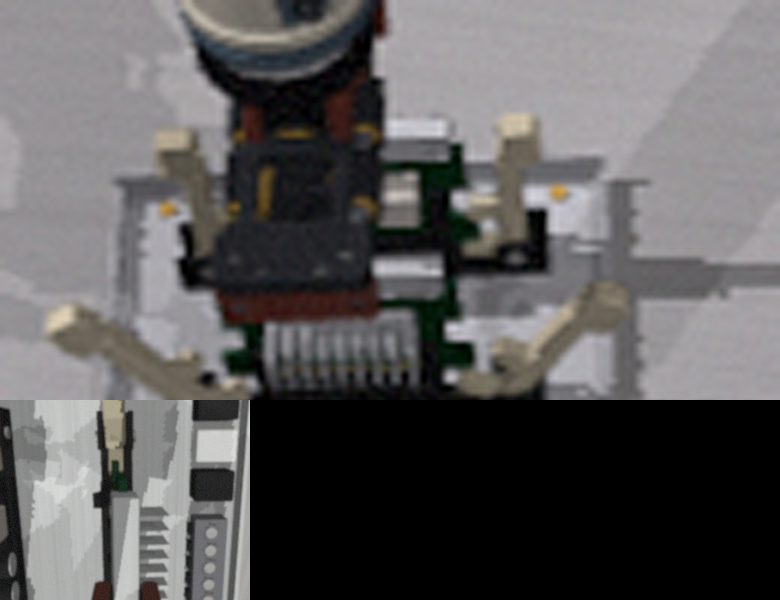

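The full board weight (2.9 N) is now on the gripper, and both levers show swung out at about (75,330) and (605,305). I'll estimate how far the foot is below the TCP.

Run:
```python
from h import *
S=camera_model("scene")
y=np.array([-.176,.984]);x=np.array([.984,.176]);c=np.array([585.9,-195.])
f=lambda p:((np.array(p)-[205,200])*6).round()
for z in (95,105,112,118,124,130):
    print(z,"front bar edge +y end",f(proj(S,[*(c+50*y+6*x),z])),"centre -y?")
print("finger bottom front corners",[f(proj(S,[*(c+19*x+s*10*y),102.3])) for s in(-1,1)])
print("finger lowest back", [f(proj(S,[*(c+6*x+s*10*y),102.3])) for s in(-1,1)])
im=cv2.imread("pics/w8.png")
print(im[230:310:4,415].tolist())
```

```text
95 front bar edge +y end [439. 321.] centre -y?
105 front bar edge +y end [437. 309.] centre -y?
112 front bar edge +y end [436. 301.] centre -y?
118 front bar edge +y end [435. 293.] centre -y?
124 front bar edge +y end [434. 286.] centre -y?
130 front bar edge +y end [433. 278.] centre -y?
finger bottom front corners [array([307., 340.]), array([350., 338.])]
finger lowest back [array([308., 317.]), array([351., 315.])]
[[8, 26, 6], [8, 13, 2], [19, 14, 14], [8, 12, 10], [9, 11, 11], [29, 28, 29], [60, 58, 59], [111, 106, 107], [161, 156, 157], [186, 181, 182], [192, 187, 187], [157, 153, 152], [108, 103, 104], [96, 93, 94], [100, 97, 99], [97, 95, 97], [88, 85, 85], [54, 58, 49], [12, 28, 6], [12, 26, 5]]
```

arm_command:
  targets:
    - [0, -2, 0, 0]
    - [0, -4, 0, 0]
    - [0, -7, 0, 0]
    - [0, -8, 0, 0]
    - [0, -8, 0, 0]
    - [0, -8, 0, 0]
    - [0, -8, 0, 0]
    - [0, -8, 0, 0]
    - [0, -8, 0, 0]
    - [0, -8, 0, 0]
    - [0, -8, 0, 0]
    - [0, -8, 0, 0]
    - [0, -8, 0, 0]
    - [0, -8, 0, 0]
    - [0, -8, 0, 0]
    - [0, -6, 0, 0]
    - [0, -3, 0, 0]
    - [0, 0, 0, 0]
    - [0, 0, 0, 0]

```text
t: 19.18
ee_pos: [585.9, -195.0, 237.3]
orientation: [-1.566, -0.139, 0.139]
ft_force: [-0.5, -0.9, -2.9]
width: 11.5
```

arm_command:
  targets:
    - [0, 0, 0, 0.03]
    - [0, 0, 0, 0.06]
    - [0, 0, 0, 0.06]
    - [0, 0, 0, 0.07]
    - [0, 0, 0, 0.07]
    - [0, 0, 0, 0.07]
    - [0, 0, 0, 0.06]
    - [0, 0, 0, 0.05]
    - [0, 0, 0, 0.03]
    - [0, 0, 0, 0]
    - [0, 0, 0, 0]

```text
t: 20.1
ee_pos: [585.7, -194.9, 236.8]
orientation: [-1.556, 0.254, -0.252]
ft_force: [-0.3, -1.0, -3.3]
width: 11.3
```

arm_command:
  targets:
    - [-8, 0, 7, 0]
    - [-16, 0, 14, 0]
    - [-20, 0, 18, 0]
    - [-20, 0, 18, 0]
    - [-20, 0, 18, 0]
    - [-20, 0, 18, 0]
    - [-20, 0, 18, 0]
    - [-20, 0, 18, 0]
    - [-20, 0, 18, 0]
    - [-20, 0, 18, 0]
    - [-20, 0, 18, 0]
    - [-14, 0, 12, 0]
    - [0, 0, 0, 0]
    - [0, 0, 0, 0]
    - [0, 0, 0, 0]

```text
t: 21.35
ee_pos: [441.3, 59.1, 237.6]
orientation: [-1.556, 0.252, -0.253]
ft_force: [0.1, 0.2, -3.0]
width: 11.5
```

Run:
```python
from h import *
o=get_obs();print(o["t"],o["ee_pos"],o["width"],o["ft_force"],rot(o["orientation"])[:,0])
c=camera_model("wrist");np.savez("w9.npz",**{k:np.array(v) for k,v in c.items()});im=get_image("wrist")
cv2.imwrite("pics/w9.png",im)
for t,z in [("rack_bay0",8),("rack",0),("keypad_board",8)]: print(t,[(np.round(d["at"]).tolist(),round(d["conf"],2),atz(c,d["at"],z).round(1).tolist()) for d in tip_of("wrist",t)])
```

```text
21.35 [441.28278176  59.07053167 237.62004335] 11.456668613488702 [ 0.1128528   0.18336733 -3.03764115] [ 9.48605104e-01 -3.16461218e-01  8.08408019e-04]
rack_bay0 [([377.0, 51.0], 0.92, [538.7, 192.5, 8.0]), ([420.0, 57.0], 0.75, [577.5, 174.0, 8.0]), ([328.0, 54.0], 0.59, [492.3, 205.2, 8.0])]
rack [([376.0, 58.0], 0.89, [537.3, 188.0, 0.0]), ([314.0, 244.0], 0.62, [414.5, 22.1, 0.0])]
keypad_board [([420.0, 53.0], 0.67, [578.2, 177.0, 8.0]), ([315.0, 244.0], 0.17, [416.5, 24.0, 8.0])]
```

View pics/w9.png

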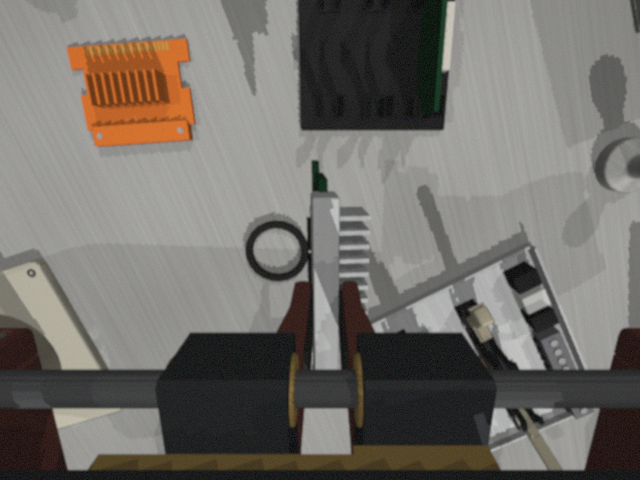

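The rack's front corners are at (301,129) and (443,129) with vertical sides, so the yaw is aligned. The keypad is on the right and the two empty bays on the left. I'll compute bay 0.

Run:
```python
from h import *
c=dict(np.load("w9.npz"));x=np.array([.9486,-.3165]);y=np.array([.3165,.9486])
for z in (0,8):
    A,B=atz(c,(300.5,130),z)[:2],atz(c,(443.5,130),z)[:2];print(z,A.round(1),B.round(1),"len",np.linalg.norm(A-B).round(1),"yaw",np.degrees(np.arctan2(*(B-A)[::-1])).round(1))
    for z0 in [0]: print(" bay0 from left",(A+30*x+70*y).round(1)," from mid",((A+B)/2-45*x+70*y).round(1))
# silhouettes in newest pictures
for n in ("top","scene"):
    get_image(n);C=camera_model(n)
    d=silhouettes(n,"rack")[0];m=d["pixels"].astype(np.uint8)
    r=cv2.minAreaRect(cv2.findNonZero(m));print(n,d["conf"],np.round(r[1]),[atz(C,p,8).round().tolist() for p in cv2.boxPoints(r)])
print("board foot/grip"); S=camera_model("scene");T=camera_model("top")
for n,C in(("scene",S),("top",T)):
    print(n,[(d["at"],round(d["conf"],2)) for d in tip_of(n,"heater_grip")],proj(C,[441.3,59.1,237.6]))
im=cv2.imread("pics/w9.png"); g=cv2.cvtColor(im,6)
for r in (20,60,100): print(r,g[r,290:312].tolist(),g[r,432:460].tolist())
```

```text
0 [441.9 146.5] [586.   98.2] len 152.0 yaw -18.5
 bay0 from left [492.5 203.4]  from mid [493.4 203. ]
8 [442.4 146.2] [583.6  98.8] len 149.0 yaw -18.5
 bay0 from left [493.  203.1]  from mid [492.5 203.2]
top 0.97 [53. 56.] [[486.0, 275.0, 8.0], [629.0, 230.0, 8.0], [580.0, 95.0, 8.0], [438.0, 143.0, 8.0]]
scene 0.89 [49. 51.] [[590.0, 98.0, 8.0], [415.0, 145.0, 8.0], [471.0, 283.0, 8.0], [638.0, 229.0, 8.0]]
board foot/grip
scene [([358.6, 189.8], 0.95), ([400.9, 204.9], 0.81), ([305.5, 253.0], 0.39)] [358.42307316 189.55347607]
top [([236.2, 326.2], 0.8)] [286.02973265 251.89038313]
20 [158, 157, 156, 159, 155, 142, 123, 102, 81, 55, 38, 40, 36, 35, 40, 43, 35, 40, 36, 33, 37, 35] [22, 15, 21, 23, 21, 22, 15, 29, 26, 45, 48, 49, 57, 101, 150, 181, 192, 194, 192, 195, 192, 179, 159, 146, 144, 144, 146, 156]
60 [163, 164, 158, 144, 134, 128, 120, 104, 97, 71, 49, 36, 30, 31, 26, 30, 21, 34, 38, 38, 35, 42] [20, 31, 23, 10, 29, 30, 47, 51, 50, 67, 115, 168, 187, 195, 195, 195, 195, 189, 174, 158, 148, 150, 148, 148, 149, 150, 148, 146]
100 [160, 160, 157, 159, 161, 162, 158, 155, 137, 108, 71, 39, 39, 39, 41, 41, 40, 38, 41, 34, 43, 37] [20, 31, 33, 43, 47, 48, 45, 37, 24, 17, 25, 23, 30, 64, 108, 138, 147, 147, 145, 147, 156, 163, 163, 163, 162, 162, 164, 164]
```

arm_command:
  targets:
    - [0.3, 0, 8, 0]
    - [0.4, 0, 15, 0]
    - [0.5, 0, 21, 0]
    - [0.5, 0, 22, 0]
    - [0.5, 0, 22, 0]
    - [0.4, 0, 22, 0]
    - [0.3, 0, 20, 0]
    - [0.3, 0, 14, 0]
    - [0, 0, 8, 0]
    - [0, 0, 0, 0]
    - [0, 6, 0, 0]
    - [0, 12, 0, 0]
    - [0, 15, 0, 0]
    - [0, 15, 0, 0]
    - [0, 12, 0, 0]
    - [0, 6, 0, 0]
    - [0, 0, 0, 0]
    - [0, 0, 0, 0]
    - [0, 0, 0, 0]

```text
t: 23.43
ee_pos: [492.9, 202.1, 172.1]
orientation: [-1.555, 0.253, -0.255]
ft_force: [1.1, -0.1, -2.8]
width: 11.7
```

Run:
```python
from h import *
o=get_obs();print(o["t"],o["ee_pos"],o["width"],o["ft_force"],rot(o["orientation"])[:,0])
c=camera_model("wrist");im=get_image("wrist");cv2.imwrite("pics/w10.png",im)
for t,z in [("rack_bay0",8),("rack",0),("keypad_board",8),("heater_foot",80)]: print(t,[(np.round(d["at"]).tolist(),round(d["conf"],2),atz(c,d["at"],z).round(1).tolist()) for d in tip_of("wrist",t)])
x=np.array([.9486,-.3165]);y=np.array([.3165,.9486]);b=np.array([492.5,202.5])
print("back base corners exp",[proj(c,[*(b+s*x+70*y),8]).round() for s in(-30,120)])
d=silhouettes("wrist","rack")
for s in d[:1]:
    ys,xs=np.where(s["pixels"]);print(s["conf"],xs.min(),xs.max(),ys.min(),ys.max())
    for r in range(20,260,30):
        k=xs[ys==r]; print(r,(k.min(),k.max()) if len(k) else None)
g=cv2.cvtColor(im,6); print([ (r,g[r,180:360:6].tolist()) for r in (80,140,180)])
```

```text
23.4333 [492.86967076 202.07563828 172.08027932] 11.727460074672882 [ 1.06308393 -0.11118395 -2.79284946] [ 9.48142838e-01 -3.17843374e-01  8.65028194e-04]
rack_bay0 [([422.0, 222.0], 0.72, [577.5, 173.7, 8.0]), ([373.0, 219.0], 0.62, [535.2, 190.8, 8.0])]
rack [([376.0, 219.0], 0.86, [538.0, 187.7, 0.0]), ([315.0, 241.0], 0.41, [475.8, 185.5, 0.0])]
keypad_board [([34.0, 91.0], 0.69, [294.8, 388.8, 8.0])]
heater_foot [([110.0, 209.0], 0.66, [352.9, 277.2, 80.0])]
back base corners exp [array([291., 144.]), array([462., 144.])]
0.6 292 461 144 298
20 None
50 None
80 None
110 None
140 None
170 (np.int64(293), np.int64(459))
200 (np.int64(293), np.int64(420))
230 (np.int64(294), np.int64(418))
[(80, [170, 166, 171, 169, 172, 171, 167, 170, 170, 165, 168, 125, 122, 123, 117, 124, 127, 124, 129, 171, 166, 167, 169, 167, 167, 164, 170, 162, 171, 166]), (140, [172, 173, 169, 174, 170, 169, 168, 173, 176, 174, 170, 172, 174, 172, 133, 123, 143, 169, 172, 124, 126, 129, 127, 126, 125, 124, 126, 127, 125, 128]), (180, [168, 176, 170, 172, 176, 173, 176, 176, 173, 173, 176, 177, 172, 174, 173, 174, 174, 175, 172, 44, 38, 37, 32, 28, 40, 35, 17, 34, 37, 42])]
```

The predicted rack corners match the silhouette to within 1 px. Descending into bay 0.

arm_command:
  targets:
    - [-0.4, 7, 0.4, 0]
    - [0, 8, 0, 0]
    - [0, 6, 0, 0]
    - [0, 5, 0, 0]
    - [0, 5, 0, 0]
    - [0, 5, 0, 0]
    - [0, 5, 0, 0]
    - [0, 4, 0, 0]
    - [0, 4, 0, 0]
    - [0, 0, 0, 0]
    - [0, 0, 0, 0]

```text
t: 24.65
ee_pos: [495.2, 203.0, 125.3]
orientation: [-1.554, 0.248, -0.258]
ft_force: [-0.9, -5.2, 20.3]
width: 11.7
```

Contact came early, probably on the groove edge. In w9 the board's end showed left of the bar, so it may hang tilted about its long axis. I'll back up and quantify it.

arm_command:
  targets:
    - [0, -8, 0, 0]
    - [0, -14, 0, 0]
    - [0, -14, 0, 0]
    - [0, 0, 0, 0]
    - [0, 0, 0, 0]

```text
t: 25.07
ee_pos: [492.4, 202.9, 158.6]
orientation: [-1.555, 0.253, -0.254]
ft_force: [0.9, 0.0, -3.0]
width: 11.6
```

Run:
```python
from h import *
o=get_obs();print(o["t"],o["ee_pos"],o["width"],o["ft_force"],o["moment"])
for name in("w9",):
    c=dict(np.load("w9.npz"));im=cv2.imread("pics/w9.png").astype(int)
    B,G,Rr=im[...,0],im[...,1],im[...,2]
    for r in range(156,216,4): print(r,"green",[k for k in range(300,345) if G[r,k]>Rr[r,k]+10 and G[r,k]>B[r,k]+5],"gray",im[r,304:346:3].mean(1).astype(int).tolist())
    x=np.array([.9486,-.3165]);y=np.array([.3165,.9486]);p=np.array([441.3,59.1])
    for off in(0,8):
      for phi in (0,.05,.1):
        pts=[]
        for (s,h,t) in [(50,10,-6),(50,10,6),(56,-12,0),(56,-40,0),(56,-86,0)]:
            X=t*np.cos(phi)+h*np.sin(phi);Z=237.6+off+h*np.cos(phi)-t*np.sin(phi)
            pts.append(proj(c,[*(p+X*x+s*y),Z]).round().tolist())
        print(off,phi,pts)
```

```text
25.0667 [492.36202663 202.89619254 158.63756581] 11.595100704876272 [ 0.93135508  0.01002427 -2.97807614] [-0.0736538   0.09324929  0.04274589]
156 green [] gray [147, 147, 155, 160, 156, 135, 148, 158, 156, 160, 157, 148, 141, 138]
160 green [] gray [143, 156, 149, 96, 98, 131, 147, 154, 159, 159, 155, 146, 140, 141]
164 green [313, 314, 315, 316, 317] gray [154, 160, 147, 38, 34, 110, 145, 159, 156, 161, 159, 145, 143, 145]
168 green [313, 314, 315, 316, 317] gray [160, 157, 146, 34, 27, 108, 143, 160, 155, 157, 160, 153, 156, 158]
172 green [313, 314, 315, 316, 317, 318] gray [157, 154, 147, 41, 35, 77, 124, 158, 159, 160, 157, 159, 158, 154]
176 green [313, 314, 315, 316, 317, 318, 319, 320, 321, 322] gray [160, 158, 152, 44, 17, 18, 27, 111, 160, 156, 160, 162, 160, 157]
180 green [314, 315, 316, 317, 318, 319, 320, 321, 322, 323, 324, 325, 326] gray [157, 160, 150, 43, 25, 26, 34, 29, 144, 158, 156, 162, 159, 157]
184 green [314, 315, 317, 318, 319, 320, 321, 322, 323, 324, 325, 326] gray [159, 156, 151, 32, 20, 24, 28, 37, 143, 163, 158, 160, 159, 160]
188 green [314, 315, 316
[... 466 characters left out ...]
161]
208 green [] gray [156, 159, 101, 122, 137, 138, 135, 136, 135, 157, 188, 188, 113, 99]
212 green [] gray [155, 155, 112, 119, 140, 136, 135, 135, 138, 180, 189, 187, 107, 94]
0 0 [[314.0, 200.0], [341.0, 200.0], [327.0, 181.0], [327.0, 175.0], [327.0, 168.0]]
0 0.05 [[315.0, 200.0], [342.0, 200.0], [326.0, 181.0], [323.0, 175.0], [320.0, 168.0]]
0 0.1 [[316.0, 200.0], [343.0, 200.0], [325.0, 181.0], [320.0, 175.0], [314.0, 168.0]]
8 0 [[313.0, 203.0], [342.0, 203.0], [327.0, 182.0], [327.0, 176.0], [327.0, 169.0]]
8 0.05 [[314.0, 203.0], [343.0, 203.0], [326.0, 182.0], [323.0, 176.0], [320.0, 169.0]]
8 0.1 [[316.0, 204.0], [344.0, 203.0], [325.0, 183.0], [320.0, 176.0], [314.0, 169.0]]
```

The board hangs tilted by about 0.09 rad, with its foot about 7.6 mm to −x. I'll shift +6 mm so it fits the groove, then descend gently.

arm_command:
  targets:
    - [3, 0, 0, 0]
    - [3, 0, 0, 0]
    - [0, 4, 0, 0]
    - [0, 6, 0, 0]
    - [0, 6, 0, 0]
    - [0, 5, 0, 0]
    - [0, 5, 0, 0]
    - [0, 4, 0, 0]
    - [0, 4, 0, 0]
    - [0, 3, 0, 0]
    - [0, 0, 0, 0]
    - [0, 0, 0, 0]

```text
t: 26.07
ee_pos: [497.8, 200.8, 121.3]
orientation: [-1.556, 0.254, -0.253]
ft_force: [-0.2, 0.4, -2.4]
width: 11.8
```

No contact force now at a lower height than before, so it's entering the groove.

arm_command:
  targets:
    - [0, 3, 0, 0]
    - [0, 3, 0, 0]
    - [0, 3, 0, 0]
    - [0, 3, 0, 0]
    - [0, 2, 0, 0]
    - [0, 0, 0, 0]
    - [0, 0, 0, 0]

```text
t: 26.65
ee_pos: [497.7, 200.8, 107.2]
orientation: [-1.556, 0.254, -0.253]
ft_force: [-0.6, 0.2, -0.8]
width: 11.5
```

arm_command:
  targets:
    - [0, 2, 0, 0]
    - [0, 2, 0, 0]
    - [0, 0, 0, 0]
    - [0, 0, 0, 0]

```text
t: 26.98
ee_pos: [497.7, 200.8, 103.3]
orientation: [-1.556, 0.254, -0.253]
ft_force: [-0.3, 0.2, -3.8]
width: 11.7
```

arm_command:
  targets:
    - [0, 3, 0, 0]
    - [0, 2, 0, 0]
    - [0, 2, 0, 0]
    - [0, 0, 0, 0]
    - [0, 0, 0, 0]

```text
t: 27.4
ee_pos: [497.7, 200.8, 96.2]
orientation: [-1.556, 0.254, -0.253]
ft_force: [-0.5, 0.2, -2.0]
width: 11.7
```

arm_command:
  targets:
    - [0, 2, 0, 0]
    - [0, 2, 0, 0]
    - [0, 0, 0, 0]
    - [0, 0, 0, 0]

```text
t: 27.73
ee_pos: [497.7, 200.8, 92.2]
orientation: [-1.556, 0.254, -0.253]
ft_force: [-0.2, 0.5, -2.6]
width: 11.6
```

arm_command:
  targets:
    - [0, 2, 0, 0]
    - [0, 0, 0, 0]
    - [0, 0, 0, 0]

```text
t: 27.98
ee_pos: [497.8, 200.8, 90.3]
orientation: [-1.556, 0.254, -0.253]
ft_force: [-0.5, -0.6, -3.4]
width: 11.9
```

arm_command:
  targets:
    - [0, 2, 0, 0]
    - [0, 0, 0, 0]
    - [0, 0, 0, 0]

```text
t: 28.23
ee_pos: [497.8, 200.8, 88.3]
orientation: [-1.556, 0.254, -0.253]
ft_force: [0.5, -0.6, -2.4]
width: 11.8
```

arm_command:
  targets:
    - [0, 2, 0, 0]
    - [0, 0, 0, 0]
    - [0, 0, 0, 0]

```text
t: 28.48
ee_pos: [498.7, 200.4, 87.8]
orientation: [-1.556, 0.252, -0.254]
ft_force: [-1.3, -4.2, 11.7]
width: 11.6
```

arm_command:
  targets:
    - [0, 1, 0, 0]
    - [0, 0, 0, 0]
    - [0, 0, 0, 0]

```text
t: 28.73
ee_pos: [499.3, 200.3, 87.7]
orientation: [-1.556, 0.251, -0.255]
ft_force: [-3.0, -7.2, 20.0]
width: 11.6
```

Firm contact at TCP 87.8, where the floor is expected (about 86). I'll relieve the force, then open and check.

arm_command:
  targets:
    - [0, -1, 0, 0]
    - [0, -1, 0, 0]
    - [0, 0, 0, 0]
    - [0, 0, 0, 0]

```text
t: 29.07
ee_pos: [498.2, 200.6, 87.9]
orientation: [-1.556, 0.253, -0.254]
ft_force: [-0.2, -4.1, 7.5]
width: 11.7
```

arm_command:
  targets:
    - [0, 0, 0, 0]
    - [0, 0, 0, 0]
    - [0, 0, 0, 0]
    - [0, 0, 0, 0]
    - [0, 0, 0, 0]
    - [0, 0, 0, 0]
  gripper: 50

```text
t: 29.57
ee_pos: [497.8, 200.9, 87.2]
orientation: [-1.556, 0.254, -0.253]
ft_force: [-0.2, 0.5, -0.0]
width: 43.6
```

arm_command:
  targets:
    - [0, -6, 0, 0]
    - [0, -10, 0, 0]
    - [0, -20, 0, 0]
    - [0, -30, 0, 0]
    - [0, -30, 0, 0]
    - [0, -30, 0, 0]
    - [0, 0, -30, 0]
    - [0, 0, -40, 0]
    - [0, 0, -40, 0]
    - [0, 0, -40, 0]
    - [0, 0, 0, 0]
    - [0, 0, 0, 0]
    - [0, 0, 0, 0]

```text
t: 30.65
ee_pos: [451.0, 58.7, 214.3]
orientation: [-1.555, 0.253, -0.256]
ft_force: [0.4, -1.0, 0.3]
width: 43.6
```

Run:
```python
from h import *
o=get_obs();print(o["t"],o["ee_pos"],o["ft_force"],o["width"])
x=np.array([.9486,-.3165]);y=np.array([.3165,.9486]);b=np.array([492.5,202.5])
c=camera_model("wrist");cv2.imwrite("pics/w11.png",get_image("wrist"))
rays=[]
S=camera_model("scene");T=camera_model("top")
for n,C in(("wrist",c),("scene",S),("top",T)):
    if n!="wrist": cv2.imwrite(f"pics/{n}2.png",get_image(n))
    for t in("heater_grip","heater_foot"):
        print(n,t,[(np.round(d["at"]).tolist(),round(d["conf"],2)) for d in tip_of(n,t)],"exp",proj(C,[*b,94 if t=="heater_grip" else 8]).round())
    print(n,"tabs",[(np.round(d["at"]).tolist(),round(d["conf"],2)) for d in tip_of(n,"socket_a_left_tab")],"exp out",proj(C,[554,-66,79]).round(),proj(C,[603,-322,79]).round())
```

```text
30.65 [450.95118137  58.7186182  214.33734792] [ 0.44770184 -0.96008016  0.29540156] 43.57593067825005
wrist heater_grip [([331.0, 28.0], 0.96), ([120.0, 137.0], 0.77)] exp [317.  29.]
wrist heater_foot [([320.0, 55.0], 0.82)] exp [319.  55.]
wrist tabs [([484.0, 330.0], 0.89), ([366.0, 58.0], 0.44)] exp out [475. 319.] [568. 505.]
scene heater_grip [([402.0, 245.0], 0.86), ([403.0, 206.0], 0.75)] exp [404. 242.]
scene heater_foot [([430.0, 215.0], 0.9), ([399.0, 255.0], 0.65)] exp [401. 258.]
scene tabs [([308.0, 254.0], 0.69)] exp out [308. 252.] [215. 255.]
top heater_grip [([234.0, 235.0], 0.78), ([237.0, 329.0], 0.75)] exp [231. 242.]
top heater_foot [([202.0, 319.0], 0.72), ([236.0, 249.0], 0.67)] exp [235. 248.]
top tabs [([342.0, 218.0], 0.65), ([399.0, 241.0], 0.37)] exp out [339. 219.] [440. 201.]
```

Run:
```python
from h import *
c=camera_model("wrist");S=camera_model("scene");T=camera_model("top")
x=np.array([.9486,-.3165,0]);y=np.array([.3165,.9486,0]);b=np.array([492.5,202.5,0])
for n,P in(("grip",[(c,(331,28)),(S,(402,245)),(T,(234,235))]),("foot",[(c,(320,55)),(S,(399,255)),(T,(236,249))])):
    p,e=tri([ray(*q) for q in P]);d=p-b;print(n,p.round(),"rel bay",(d@x).round(1),(d@y).round(1),p[2].round(1),np.round(e,1))
# bar end detection in wrist picture near its near end
im=cv2.imread("pics/w11.png");g=cv2.cvtColor(im,6)
for r in (10,30,50,70,80,90,100): print(r,g[r,300:352:2].tolist())
for phi in(0,.05,.1,.15):
    f=lambda X,s,Z:proj(c,b+X*x+s*y+np.array([0,0,Z])).round().tolist()
    print(phi,[f(-2+t+h*np.sin(phi),-50,8+h) for t,h in((-6,96),(6,96),(-6,76))])
```

```text
grip [505. 197.  96.] rel bay 13.8 -1.2 95.7 [5.1 1.  4.5]
foot [490. 198.  21.] rel bay -1.3 -5.1 20.6 [2.3 2.  1.8]
10 [30, 37, 28, 28, 27, 28, 21, 18, 24, 26, 28, 68, 92, 167, 190, 188, 188, 190, 189, 187, 183, 143, 78, 70, 67, 67]
30 [31, 30, 23, 28, 23, 22, 31, 16, 20, 32, 36, 69, 89, 161, 187, 187, 187, 190, 189, 185, 184, 130, 84, 83, 78, 80]
50 [29, 25, 26, 28, 29, 30, 22, 24, 17, 22, 18, 66, 86, 164, 185, 188, 187, 189, 190, 186, 186, 156, 161, 164, 160, 163]
70 [28, 41, 38, 31, 23, 18, 26, 27, 24, 29, 22, 68, 84, 160, 188, 189, 188, 192, 190, 184, 180, 139, 141, 142, 140, 136]
80 [34, 32, 27, 36, 37, 26, 25, 24, 19, 18, 15, 67, 85, 160, 185, 188, 191, 191, 191, 185, 183, 133, 102, 96, 95, 90]
90 [26, 26, 25, 27, 31, 31, 16, 34, 40, 24, 16, 66, 89, 158, 186, 185, 186, 192, 189, 185, 181, 110, 43, 33, 28, 22]
100 [34, 33, 32, 17, 29, 25, 30, 26, 35, 28, 27, 64, 86, 149, 176, 173, 177, 179, 182, 178, 166, 89, 36, 29, 36, 31]
0 [[308.0, 103.0], [324.0, 103.0], [309.0, 105.0]]
0.05 [[314.0, 103.0], [331.0, 103.0], [314.0, 105.0]]
0.1 [[321.0, 103.0], [338.0, 103.0], [319.0, 105.0]]
0.15 [[328.0, 103.0], [345.0, 103.0], [324.0, 105.0]]
```

Run:
```python
from h import *
c=camera_model("wrist");g=cv2.cvtColor(cv2.imread("pics/w11.png"),6)
print([(r,int(g[r,330:340].mean())) for r in range(94,116)])
x=np.array([.9486,-.3165,0]);y=np.array([.3165,.9486,0]);b=np.array([492.5,202.5,0])
for s in(-54,-50,-46):
  print(s,[proj(c,b+9*x+s*y+[0,0,Z]).round(1).tolist() for Z in(84,94,104,114)])
print([(np.round(d["at"]).tolist(),round(d["conf"],2)) for d in tip_of("scene","socket_a_right_tab")], get_obs()["ft_force"])
```

```text
[(94, 188), (95, 188), (96, 187), (97, 187), (98, 187), (99, 186), (100, 178), (101, 155), (102, 123), (103, 88), (104, 59), (105, 39), (106, 35), (107, 36), (108, 37), (109, 35), (110, 35), (111, 34), (112, 31), (113, 28), (114, 25), (115, 29)]
-54 [[331.0, 110.6], [331.2, 109.7], [331.4, 108.8], [331.6, 107.8]]
-50 [[331.0, 105.1], [331.2, 104.0], [331.4, 102.8], [331.6, 101.6]]
-46 [[331.0, 99.5], [331.2, 98.2], [331.4, 96.8], [331.7, 95.3]]
[([220.0, 255.0], 0.56), ([262.0, 227.0], 0.39)] [ 0.25133526 -0.48541719  0.13371498]
```

```bash
python3 -c "
from workcell import *
print(close_job())"
```

```text
the job is handed in; nothing more can be done
None
```

I swung out both heater-board levers, lifted the board out by its grip bar, set it down in rack bay 0 and handed the job in at about 31 s. No verdict was reported.

**What the last checks showed**
- **Levers:** both tabs were found about where fully swung-out levers should be (the right one about 5 px off, at 0.56 confidence). The tool travelled about 49 mm out and 20 mm down on each, which fits about 0.65 rad.
- **Board height:** at set-down there was firm contact at TCP 87.8 mm, against 86.5 mm expected for the bay floor. The vertical force dropped to zero on release. The grip bar triangulates at z ≈ 96 mm, against 94 mm when fully down.
- **Arm:** it is clear, with the gripper open and close to zero force.

**What failed or disagreed**
- **First grasp:** it closed on nothing at TCP 121 mm, for a reason I did not find. A second try 10 mm lower held the bar.
- **First rack entry:** the board was hanging tilted by about 0.09 rad and hit the groove edge with about 20 N. I backed up, shifted 6 mm and it went in.
- **Lean:** the board rests at about 0.13 rad in the groove. That is under the 0.2 rad limit, but the margin is not large.
- **Foot position:** the network's foot point gave z ≈ 21 mm, above the 13 mm limit. I trusted the contact force and the bar height instead. I did not view a final picture because my picture allowance was used up.

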